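# Push a trophy plinth into the gluing jig and close the jaw

### The job

Push the large square wooden trophy plinth along the bench into the corner of the aluminium gluing jig, so that it sits flush against both the long back fence and the short end stop. Then push the jig's sliding steel jaw along until it bears against the plinth. Keep the plinth flat on the bench - push it, do not lift or tip it - and leave the other things where they are.

Things in the scene. Friction and masses are not known exactly. Their poses are not given: they have to be found in the camera images.
- plinth: large dark wooden plinth, loose: 100 mm square, 46 mm high (lower 34 mm full width, top 12 mm set in 1 mm all round), small screw hole in the top; 0.3 to 0.55 kg. Origin at the centre of its underside, x and y square to its sides, z up. All four sides are alike, any may face the fence. It starts outside the jig, on the robot's side of it
- jig: L-shaped aluminium jig screwed to the bench, bars 30 mm high, no base plate. Origin: inside corner at bench level; x points away from the robot (within 0.25 rad of world x). Back fence: face at x=0, from y=0 to -360 mm, 25 mm thick. End stop: face at y=0, from x=0 to -70 mm, 22 mm thick on the +y side. Work area at negative x, y; a seated plinth's centre is at x=-50, y=-50 mm
- jaw (a joint): travel in m of the sliding steel jaw along the back fence towards the end stop (+y of the jig); 0 is fully back, end of travel 0.22. Its face lies at jig y = -0.250 + travel, so it meets a seated plinth at 0.150. Starts 0 to 0.04; slides with about 2.5 N of friction and stays where left
- jaw_face (a point): centre of the jaw's working face (towards the end stop), 20 mm above the bench. The jaw is an upright steel plate 70 mm long along jig x (x = -2 to -72 mm), 18 mm thick (from the face towards -y), top 37 mm above the bench, carried by a slide block on the fence with a small black knob, top 57 mm above the bench
- small_plinth: small dark wooden plinth, 56 mm square and 36 mm high; not the one to move. Bystander; origin at the centre of its underside
- tape: roll of tape lying flat, 92 mm across, 24 mm high. Bystander; origin at the centre of its underside
- jar: small closed jar, 54 mm across, 62 mm high. Bystander; origin at the centre of its underside
- casting: white trophy casting, cluster of columns on a 70 mm square foot, up to 103 mm high. Bystander; origin at the centre of its underside
- hammer: hammer lying on the bench to the left. Bystander; origin at mid length
- brush: hand brush lying on the bench to the right. Bystander; origin at mid length
- file: flat file with a blue handle, about 260 mm long, lying to the right. Bystander; origin where blade and handle meet
Not all that is in view belongs to the job. What is shaped like the plinth but green is not meant.

How it is judged:
By the outcome, as a careful person would: the job done as asked, in the order asked, and still so for the second after the job is handed in, with the robot touching nothing.
It also fails if it takes over 72 s, if anything falls off the work surface, if the arm or the gripper's body presses on something with over 40 N, if the wrist force passes 120 N, or if a joint passes its speed limit or range.

### The arm

A 6-joint arm with a two-finger parallel gripper is mounted at the origin on the work surface. World frame = base frame: x ahead of the robot, y to its left, z up, the work surface at z = 0. Lengths are in m, angles in degrees, forces in N, time in s.
With the tool pointing down it reaches from about 0.35 to 0.875 m from the base axis. Payload 4.2 kg.
Tool frame: the origin (TCP) lies on the mounting face of the last link; the fingertips stand 182 mm ahead of it and the grasp point (between the pads) lies 164 mm ahead of it (r.tcp_to_grasp is the distance from the TCP to the grasp point, in m); z points along the fingers, y is the line along which they close (so a half turn about z gives the same grasp; the last joint's range is limited). The gripper opens to 87 mm and grips with 3 to 60 N. Pads are 19 mm wide; open, the fingers measure 117 mm over their backs; the gripper's body (75 mm by 190 mm) begins 51 mm behind the grasp point.
Start: joints at [85.806, 22.042, 0.453, 0, -68.411, -14.817], TCP at [0.204, 0.591, 0.405] pointing down, gripper open.
Joint ranges: [-179.83, 179.83], [-69.29, 118.12], [-61.27, 80.66], [-181.25, 117.63], [-171.15, -9.14], [-177.46, 177.46]. Speed limits (degrees/s): [159.86, 159.86, 180, 180, 180, 180].

### API

Orientations are given as a 3x3 rotation matrix whose columns are the frame's x, y, z axes.
In Python, from station import sense, eyes, r gives the robot as it stands.
- The arm moves only by the tool jog_arm, never from a script. Its argument "increments" is a list of rows, each a list of 4 numbers: the shift along the tool's x, y, z normalised to -1 to 1, where 1 is 0.02 m, then the turn about the tool's z normalised to -1 to 1, where 1 is 0.08 rad. A call has 1 to 10 rows; each row shifts and turns the commanded pose from where the row before left it, along the tool's axes as they then stand; what a row does not reach is not made up. A row lasts 1/10 s, in which the tool goes at most 50 mm and 8.59 degrees, less where a joint would pass 70% of its speed; a pose out of reach is approached as far as the arm can. A call with a number of a shift or a turn outside -1 to 1 is refused whole. A call with a gripper value outside its range is refused whole. "grip" is the finger opening in mm, from 0 to 87, set as the call begins (left out, the last holds). The fingers move at their own pace and stop on an object; the grip force is fixed at half the most. Time passes only in rows, so rows that do not move let the fingers close. It gives the time, the measured TCP pose, the force, the opening and the grip force at its end, in the units of the state.
- sense(): the state, without advancing time (a new reading comes with each control period).
- eyes.capture(name): name is "side" or "top"; returns the picture (400x640x3 uint8, blue, green, red); there is no depth.
- eyes.get_calibration(name): a dict with "camera_matrix" (3x3 intrinsics, pixels), "R" (3x3) and "t" (3): a world point X has camera coordinates R X + t. Camera axes: x right, y down, z forward; pixel columns grow to the right and rows downward; lengths in m; the calibration is good to about 2 mm. A picture is of the moment at which its call begins. get_calibration takes no time and is no camera call.
- r.finish_job(): hands the job in; it is judged then, once.
Trained networks look in the newest picture that a camera, given by its name, has taken for a name from the list of things; names that differ only in an ending like _2 or _b are one class to them, and where a whole thing is asked for, a point or a joint stands for the part that bears it (a point fixed in the world has none). Each returns a list of dicts, best first, with "conf" (0 to 1); they miss things now and then, are a little off and sometimes report something else, mostly with a low value. They report only what shows in the picture. A call takes as long as a camera call. They do not tell look-alikes from the thing itself.
- eyes.spot_in(camera, name): "centre" ([x, y, z] in m, in world coordinates, good to about 4 mm: the middle of the surface that is visible of it).
- eyes.outline_of(camera, name): "mask" (400x640 bool, what is visible of it).
The state is a dict: "time_s": time; "joints": joint angles; "joint_velocities": joint speeds; "effort": joint torques, N m; "tcp_pos": TCP position; "ee_rot": TCP orientation; "wrist_force": force on the tool from outside, world axes, zero at the start; "moment": the same for the moment, N m; "gripper_width": opening from 0.0 (shut) to 1.0 (fully open); "gripper_force": force on a finger pad.
Only numpy, scipy, OpenCV 4.12 (cv2) and the standard library are available. Lean on these libraries where they do the work, as an engineer would, in place of code of your own. Each camera call takes 0.05 s, during which the arm holds its last target. There are 200 camera calls.

## Working session

There is one attempt and no reset: what is moved stays moved. The work goes in short steps, Python scripts to look and compute and a tool call to move; the robot and the scene stay as the last step left them, time stands still between calls to the robot, and variables do not carry over. Pictures are saved under pics/ and viewed, at most 10 in all, crops included, and the job is handed in when it is done.

Besides the shell and the picture viewer there is one more tool, called after "Emit:" as a command line: name --pt "numbers of a row" for each row, then --argument value for the rest. jog_arm: Moves the arm, as the interface text tells. Its arguments: {"type":"object","properties":{"increments":{"type":"array"},"grip":{"type":"number"}},"required":["increments"]}

```bash
mkdir -p pics; ls; python3 - <<'E'
from station import sense, eyes, r
import cv2
s=sense();print(s['time_s'],s['tcp_pos'],s['ee_rot'],s['wrist_force'])
for c in('top','side'):
    im=eyes.capture(c);cv2.imwrite(f'pics/{c}0.png',im)
    k=eyes.get_calibration(c);print(c,k)
    for n in('plinth','jig','jaw','small_plinth','casting','jar','tape'):
        print(n,[(x['centre'],round(x['conf'],2)) for x in eyes.spot_in(c,n)[:3]])
E
```

```text
pics
0.0 [0.20349963 0.59072633 0.40369169] [[ 9.45399463e-01 -3.25913292e-01 -6.17691471e-04]
 [-3.25913868e-01 -9.45397282e-01 -2.03235560e-03]
 [ 7.84078647e-05  2.12270211e-03 -9.99997744e-01]] [ 0.63528161 -0.21133513  0.13749205]
top {'camera_matrix': array([[443.48377198,   0.        , 315.62756943],
       [  0.        , 443.48377198, 197.53113189],
       [  0.        ,   0.        ,   1.        ]]), 'R': array([[ 0.0157223 , -0.99980878,  0.01162794],
       [-0.98709791, -0.01737362, -0.15917247],
       [ 0.15934406, -0.00897536, -0.98718231]]), 't': array([-0.02033705,  0.55754675,  1.32204208])}
plinth [([0.4804, 0.1498, 0.0458], 0.79), ([0.3024, 0.1593, 0.0489], 0.7), ([0.6789, 0.0052, 0.03], 0.62)]
jig [([0.6777, 0.0054, 0.0318], 0.79)]
jaw [([0.6699, -0.0703, 0.0397], 0.78)]
small_plinth [([0.6283, 0.3204, 0.0349], 0.86), ([0.7984, 0.1176, 0.062], 0.73)]
casting [([0.7474, 0.2199, 0.0082], 0.76)]
jar [([0.6689, -0.0729, 0.0396], 0.66), ([0.7983, 0.1166, 0.0588], 0.6)]
tape [([0.5193, -0.2001, 0.0232], 0.68), ([0.4169, -0.4741, 0.0148], 0.58)]
side {'camera_matrix': array([[439.55473565,   0.        , 315.62096923],
       [  0.        , 439.55473565, 194.42373056],
       [  0.        ,   0.        ,   1.        ]]), 'R': array([[ 0.96482555, -0.26285509, -0.00434243],
       [-0.17674095, -0.63633341, -0.75089442],
       [ 0.19461319,  0.72524961, -0.66040799]]), 't': array([-0.53861564,  0.13825419,  1.2906042 ])}
plinth [([0.299, 0.1337, 0.0419], 0.86), ([0.4774, 0.1272, 0.0417], 0.82), ([0.5164, -0.2127, 0.0175], 0.6)]
jig [([0.6738, -0.0613, 0.0295], 0.59)]
jaw [([0.6528, -0.0721, 0.0371], 0.57)]
small_plinth [([0.6287, 0.3127, 0.0279], 0.69)]
casting []
jar [([0.8012, 0.1043, 0.0419], 0.54)]
tape [([0.5175, -0.2124, 0.016], 0.63), ([0.485, 0.4301, 0.0215], 0.46)]
```

View pics/top0.png

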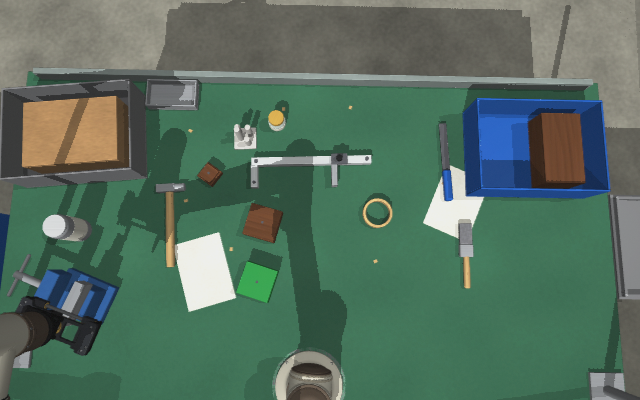

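View pics/side0.png

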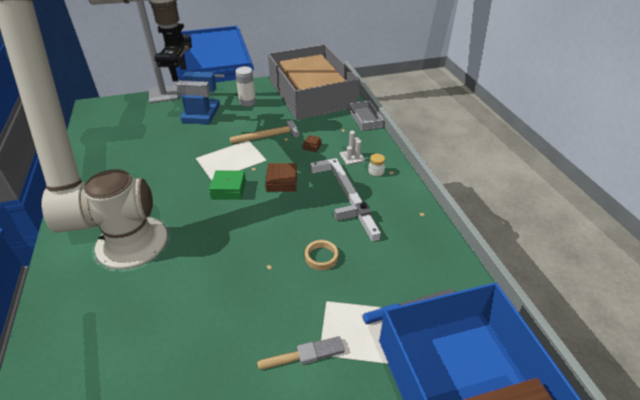

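The top view shows the plinth at (263,223) and the green decoy at (258,282). The jig fence runs from (250,160) to (372,158), with its end stop at (254,175) and the jaw at (334,172). I'll rectify this area to measure it.

```bash
cat > h.py <<'E'
import numpy as np, cv2
from station import sense, eyes, r
def proj(c,P):
    k=eyes.get_calibration(c); X=np.atleast_2d(P)@k['R'].T+k['t']; u=X@k['camera_matrix'].T
    return u[:,:2]/u[:,2:]
def ortho(c,im,z,x0,x1,y0,y1,s):
    # out: right = -y, up = +x ; s px per m
    w,h=int((y1-y0)*s),int((x1-x0)*s)
    W=np.array([[x1,y1,z],[x1,y0,z],[x0,y0,z],[x0,y1,z]])
    H=cv2.getPerspectiveTransform(proj(c,W).astype('f4'),np.array([[0,0],[w,0],[w,h],[0,h]],'f4'))
    o=cv2.warpPerspective(im,H,(w,h),flags=cv2.INTER_CUBIC)
    for i,y in enumerate(np.arange(np.ceil(y0*20)/20,y1,.05)):
        cv2.line(o,(int((y1-y)*s),0),(int((y1-y)*s),6),(255,255,255),1); cv2.putText(o,f'{y:.2f}',(int((y1-y)*s),18),0,.35,(255,255,255))
    for x in np.arange(np.ceil(x0*20)/20,x1,.05):
        cv2.line(o,(0,int((x1-x)*s)),(6,int((x1-x)*s)),(255,255,255),1); cv2.putText(o,f'{x:.2f}',(8,int((x1-x)*s)),0,.35,(255,255,255))
    return o
E
python3 - <<'E'
from h import *
im=eyes.capture('top')
cv2.imwrite('pics/o30.png',ortho('top',im,.03,.40,.73,-.20,.24,1800))
m=eyes.outline_of('top','plinth')
for d in m[:2]:
    mm=d['mask'].astype('u1'); print(d['conf'],mm.sum(),cv2.minAreaRect(cv2.findNonZero(mm)))
E
```

```text
0.95 1185 ((257.1500244140625, 281.5500183105469), (34.152591705322266, 35.73373031616211), 18.43494987487793)
0.68 318 ((209.67999267578125, 173.760009765625), (19.600000381469727, 17.200000762939453), 36.869895935058594)
```

View pics/o30.png

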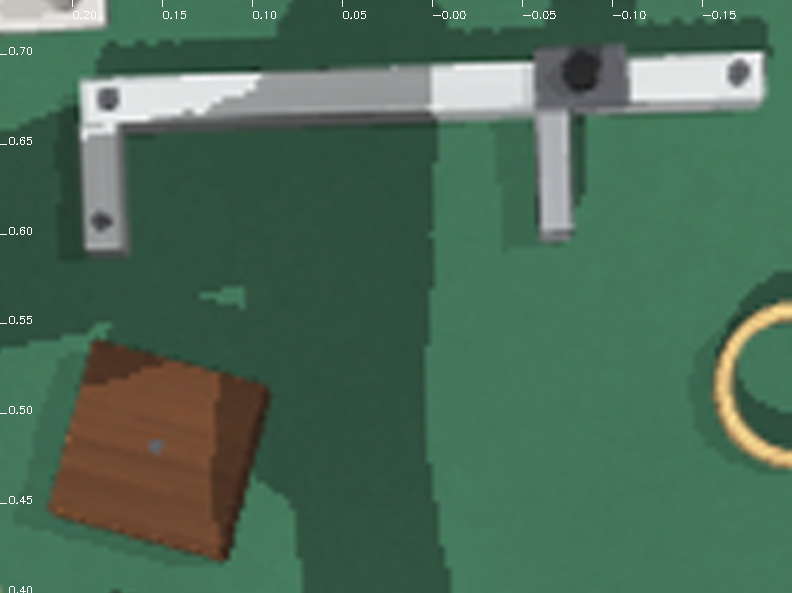

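The rectified view gives these estimates:

| Item | Position (m) | Yaw |
|---|---|---|
| Jig corner | (0.662, 0.1725) | about +2.3° |
| Plinth centre | (0.480, 0.152) | about -14.6° |
| Jaw face | y ≈ -0.058, so travel about 0.02 | – |

The plan has four pushes:
1. Push the plinth's left face toward -y, which squares it and clears the end stop.
2. Push it in +x to the fence.
3. Push it in +y to the end stop.
4. Push the jaw up to it.

Emit:
jog_arm --pt "0 0 0 1" --pt "0 0 0 1" --pt "0 0 0 1" --pt "0 0 0 1" --pt "0 0 0 1" --pt "0 0 0 1" --pt "0 0 0 1" --pt "0 0 0 1" --pt "0 0 0 1" --pt "0 0 0 1" --grip 60

```text
time_s: 1.9
tcp_pos: [0.2036, 0.5909, 0.4047]
ee_rot: [[0.422, -0.907, 0.0], [-0.907, -0.422, -0.0], [0.0, 0.0, -1.0]]
wrist_force: [0.6, -0.2, -0.2]
gripper_width: 0.694
gripper_force: 0.0
```

Emit:
jog_arm --pt "0 0 0 1" --pt "0 0 0 1" --pt "0 0 0 1" --pt "0 0 0 1" --pt "0 0 0 1" --pt "1 -0.8 0 0" --pt "1 -0.8 0 0" --pt "1 -0.8 0 0" --pt "1 -0.8 0 0" --pt "1 -0.8 0 0"

```text
time_s: 2.9
tcp_pos: [0.2879, 0.4933, 0.4049]
ee_rot: [[0.039, -0.999, 0.0], [-0.999, -0.039, 0.0], [-0.0, -0.0, -1.0]]
wrist_force: [0.7, -0.5, -0.0]
gripper_width: 0.689
gripper_force: 0.0
```

Emit:
jog_arm --pt "1 -0.8 0 0" --pt "1 -0.8 0 0" --pt "1 -0.8 0 0" --pt "1 -0.8 0 0" --pt "1 -0.8 0 0" --pt "1 -0.8 0 0" --pt "1 -0.8 0 0" --pt "0.5 -0.5 0 0" --pt "0 0 0 0" --pt "0 0 0 0"

```text
time_s: 3.9
tcp_pos: [0.4152, 0.3492, 0.4047]
ee_rot: [[0.039, -0.999, 0.0], [-0.999, -0.039, 0.0], [-0.0, -0.0, -1.0]]
wrist_force: [0.1, -0.3, 0.6]
gripper_width: 0.69
gripper_force: 0.0
```

```bash
cat >> h.py <<'E'
def st(target=None,yaw=None):
    s=sense();R=s['ee_rot'];p=s['tcp_pos']
    print('t',round(s['time_s'],2),'p',p.round(4),'yaw',round(np.degrees(np.arctan2(R[1,0],R[0,0])),2),'F',s['wrist_force'].round(1),'w',s['gripper_width'],'j',np.round(s['joints']))
    if target is not None: print('units xyz',(R.T@(np.array(target)-p)/.02).round(2))
    if yaw is not None: print('turn units',-(np.radians(yaw)-np.arctan2(R[1,0],R[0,0]))/.08)
E
python3 -c "
from h import *
st([.48,.258,.197],-87.65)"
```

```text
t 3.9 p [0.4152 0.3492 0.4047] yaw -87.79 F [ 0.1 -0.3  0.6] w 0.6902959812855155 j [ 57.  14. -11.  -0. -65. -55.]
units xyz [ 4.68 -3.06 10.39]
turn units -0.030605985589482465
```

Emit:
jog_arm --pt "0.94 -0.61 0 0" --pt "0.94 -0.61 0 0" --pt "0.94 -0.61 0 0" --pt "0.94 -0.61 0 0" --pt "0.94 -0.61 0 0" --pt "0 0 1 0" --pt "0 0 1 0" --pt "0 0 1 0" --pt "0 0 1 0" --pt "0 0 1 0"

```text
time_s: 4.9
tcp_pos: [0.4794, 0.2585, 0.304]
ee_rot: [[0.041, -0.999, 0.0], [-0.999, -0.041, 0.0], [-0.0, -0.0, -1.0]]
wrist_force: [-0.1, 0.1, 0.1]
gripper_width: 0.693
gripper_force: 0.0
```

Emit:
jog_arm --pt "0 0 1 0" --pt "0 0 1 0" --pt "0 0 1 0" --pt "0 0 1 0" --pt "0 0 0.8 0" --pt "0 0 0.5 0" --pt "0 0 0 0" --pt "0 0 0 0"

```text
time_s: 5.7
tcp_pos: [0.4799, 0.2581, 0.1991]
ee_rot: [[0.04, -0.999, 0.001], [-0.999, -0.04, 0.0], [-0.0, -0.001, -1.0]]
wrist_force: [-1.2, 1.3, 1.2]
gripper_width: 0.693
gripper_force: 0.0
```

```bash
python3 -c "
from h import *
st([.487,.1585,.195],-87.65)
cv2.imwrite('pics/s1.png',cv2.resize(eyes.capture('side')[100:260,180:420],None,fx=3,fy=3))"
```

```text
t 5.7 p [0.4799 0.2581 0.1991] yaw -87.71 F [-1.2  1.3  1.2] w 0.6931270267567958 j [ 45.  28. -25.   0. -37. -43.]
units xyz [ 4.99 -0.16  0.2 ]
turn units -0.013330264178598727
```

View pics/s1.png

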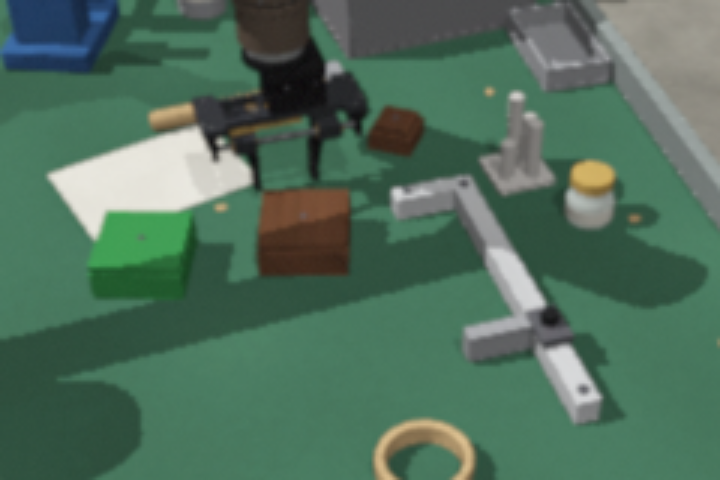

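The fingers are on the bench on the left of the plinth, squared to the jig. I'll push toward -y slowly.

Emit:
jog_arm --pt "0.8 0 0.1 0" --pt "0.3 0 0.1 0" --pt "0.3 0 0 0" --pt "0.3 0 0 0" --pt "0.3 0 0 0" --pt "0.3 0 0 0" --pt "0.3 0 0 0" --pt "0.3 0 0 0" --pt "0.3 0 0 0" --pt "0.3 0 0 0"

```text
time_s: 6.75
tcp_pos: [0.4825, 0.1871, 0.1949]
ee_rot: [[0.039, -0.999, 0.0], [-0.999, -0.039, 0.0], [-0.0, -0.0, -1.0]]
wrist_force: [-1.8, 2.9, 2.7]
gripper_width: 0.688
gripper_force: 1.6
```

Emit:
jog_arm --pt "0.3 0 0 0" --pt "0.3 0 0 0" --pt "0.3 0 0 0" --pt "0.3 0 0 0" --pt "0.2 0 0 0" --pt "0.1 0 0 0" --pt "0 0 0 0" --pt "0 0 0 0"

```text
time_s: 7.55
tcp_pos: [0.4835, 0.1571, 0.1945]
ee_rot: [[0.039, -0.999, -0.001], [-0.999, -0.039, -0.001], [0.001, 0.001, -1.0]]
wrist_force: [-0.3, 0.2, -0.2]
gripper_width: 0.686
gripper_force: 0.1
```

```bash
python3 -c "
from h import *
st([.487,.1585,.195],-87.65)
cv2.imwrite('pics/o2.png',ortho('top',eyes.capture('top'),.046,.35,.71,-.18,.26,1800))"
```

```text
t 7.55 p [0.4835 0.1571 0.1945] yaw -87.78 F [-0.3  0.2 -0.2] w 0.6864723726571532 j [ 36.  26. -30.   0. -34. -34.]
units xyz [-0.06 -0.18 -0.02]
turn units -0.027485909254898466
```

View pics/o2.png

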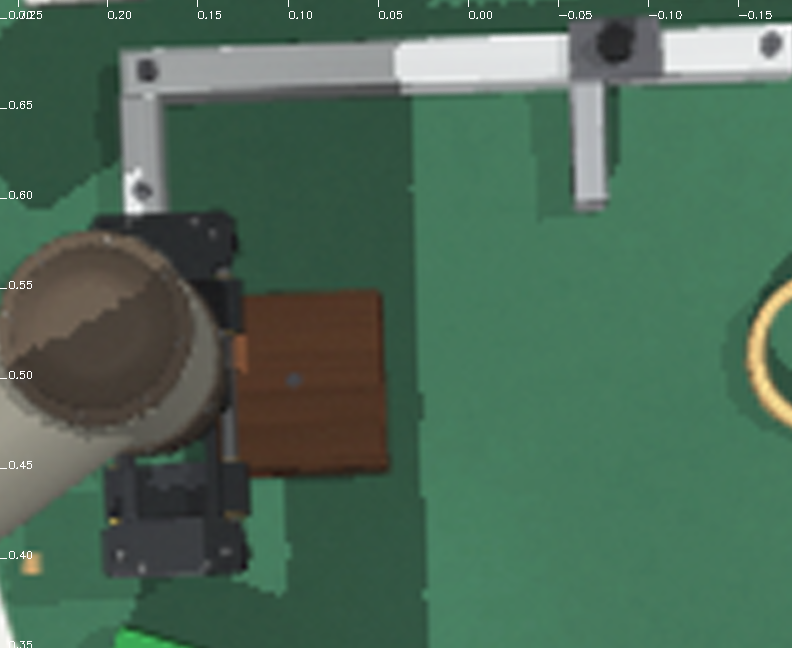

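The plinth is now squared to the jig, with its hole at (293,380), i.e. centre (0.499, 0.097). It clears the end stop by about 20 mm. Next I go round behind it.

Emit:
jog_arm --pt "-0.6 0 0 0" --pt "-0.4 0 -0.5 0" --pt "0 0 -1 0" --pt "0 0 -1 0" --pt "0 0 -1 0" --pt "1 0.9 0 -1" --pt "0 0 0 -1" --pt "0 0 0 -1" --pt "0 0 0 -1" --pt "0 0 0 -1"

```text
time_s: 8.6
tcp_pos: [0.4656, 0.1575, 0.2656]
ee_rot: [[0.429, -0.903, 0.001], [-0.903, -0.429, 0.0], [-0.0, -0.001, -1.0]]
wrist_force: [0.4, -0.2, -1.0]
gripper_width: 0.69
gripper_force: 0.0
```

Emit:
jog_arm --pt "0 0 0 -1" --pt "0 0 0 -1" --pt "0 0 0 -1" --pt "0 0 0 -1" --pt "0 0 0 -1" --pt "0 0 0 -1" --pt "0 0 0 -1" --pt "0 0 0 -1" --pt "0 0 0 -1" --pt "0 0 0 -1"

```text
time_s: 9.6
tcp_pos: [0.4656, 0.1575, 0.2655]
ee_rot: [[0.947, -0.322, 0.0], [-0.322, -0.947, 0.0], [0.0, -0.0, -1.0]]
wrist_force: [-0.2, 0.2, 0.4]
gripper_width: 0.685
gripper_force: 0.0
```

Emit:
jog_arm --pt "0 0 0 -1" --pt "0 0 0 -1" --pt "0 0 0 -1" --pt "0 0 0 -1" --pt "0 0 0 -0.65" --pt "0 0 0 0"

```text
time_s: 10.2
tcp_pos: [0.4656, 0.1575, 0.2654]
ee_rot: [[0.999, 0.041, 0.001], [0.041, -0.999, 0.0], [0.001, -0.0, -1.0]]
wrist_force: [-0.3, -0.3, -0.8]
gripper_width: 0.689
gripper_force: 0.0
```

```bash
python3 -c "
from h import *
st([.412,.0935,.265],2.35)"
```

```text
t 10.2 p [0.4656 0.1575 0.2654] yaw 2.35 F [-0.3 -0.3 -0.8] w 0.6888940820064626 j [ 38.  18. -29.   0. -43.  55.]
units xyz [-2.81  3.09  0.02]
turn units 9.025004384924026e-05
```

Emit:
jog_arm --pt "-1 1 0 0" --pt "-1 1 0 0" --pt "-0.8 1 0 0" --pt "0 0.1 0 0" --pt "0 0 1 0" --pt "0 0 1 0" --pt "0 0 1 0" --pt "0 0 0.5 0" --pt "0 0 0 0"

```text
time_s: 11.1
tcp_pos: [0.4124, 0.0929, 0.1939]
ee_rot: [[0.999, 0.04, -0.002], [0.04, -0.999, -0.002], [-0.002, 0.001, -1.0]]
wrist_force: [-0.4, -0.2, 0.1]
gripper_width: 0.69
gripper_force: 0.0
```

Emit:
jog_arm --pt "0.5 0 0 0" --pt "0.4 0 0 0" --pt "0.3 0 0 0" --pt "0.3 0 0 0" --pt "0.3 0 0 0" --pt "0.3 0 0 0" --pt "0.3 0 0 0" --pt "0.3 0 0 0" --pt "0.3 0 0 0" --pt "0.3 0 0 0"

```text
time_s: 12.1
tcp_pos: [0.477, 0.0943, 0.1946]
ee_rot: [[0.999, 0.039, -0.005], [0.039, -0.999, -0.002], [-0.005, 0.002, -1.0]]
wrist_force: [-5.7, -0.1, 4.6]
gripper_width: 0.693
gripper_force: 2.9
```

Emit:
jog_arm --pt "0.3 0 0 0" --pt "0.3 0 0 0" --pt "0.3 0 0 0" --pt "0.3 0 0 0" --pt "0.3 0 0 0" --pt "0.3 0 0 0" --pt "0.3 0 0 0" --pt "0.3 0 0 0" --pt "0.2 0 0 0" --pt "0.1 0 0 0"

```text
time_s: 13.1
tcp_pos: [0.5321, 0.097, 0.1946]
ee_rot: [[0.999, 0.039, -0.001], [0.039, -0.999, -0.0], [-0.001, 0.0, -1.0]]
wrist_force: [-3.0, 0.6, 1.6]
gripper_width: 0.688
gripper_force: 1.7
```

```bash
python3 -c "
from h import *
st([.5526,.098,.195],2.35)"
```

```text
t 13.1 p [0.5321 0.097  0.1946] yaw 2.26 F [-3.   0.6  1.6] w 0.688282748275255 j [ 28.  28. -25.  -0. -36.  65.]
units xyz [ 1.03 -0.01 -0.02]
turn units -0.019228267342445184
```

Emit:
jog_arm --pt "0.15 0 0 0" --pt "0.15 0 0 0" --pt "0.15 0 0 0" --pt "0.15 0 0 0" --pt "0.12 0 0 0" --pt "0.1 0 0 0" --pt "0.1 0 0 0"

```text
time_s: 13.8
tcp_pos: [0.5507, 0.0982, 0.1946]
ee_rot: [[0.999, 0.04, 0.0], [0.04, -0.999, 0.0], [0.0, -0.0, -1.0]]
wrist_force: [-1.9, -0.4, -0.6]
gripper_width: 0.689
gripper_force: 0.7
```

Emit:
jog_arm --pt "0.08 0 0 0" --pt "0.08 0 0 0" --pt "0.08 0 0 0"

```text
time_s: 14.1
tcp_pos: [0.5553, 0.0983, 0.1947]
ee_rot: [[0.999, 0.04, -0.0], [0.04, -0.999, -0.0], [-0.0, 0.0, -1.0]]
wrist_force: [-3.4, -1.0, 0.2]
gripper_width: 0.69
gripper_force: 2.8
```

Emit:
jog_arm --pt "0.08 0 0 0" --pt "0.08 0 0 0"

```text
time_s: 14.3
tcp_pos: [0.5565, 0.0984, 0.1947]
ee_rot: [[0.999, 0.04, -0.007], [0.04, -0.999, -0.001], [-0.007, 0.001, -1.0]]
wrist_force: [-12.4, 4.0, 7.4]
gripper_width: 0.687
gripper_force: 6.3
```

Emit:
jog_arm --pt "0.08 0 0 0" --pt "0.08 0 0 0"

```text
time_s: 14.5
tcp_pos: [0.5577, 0.0984, 0.1945]
ee_rot: [[0.999, 0.04, -0.013], [0.039, -0.999, -0.003], [-0.013, 0.002, -1.0]]
wrist_force: [-20.2, 6.2, 12.8]
gripper_width: 0.693
gripper_force: 9.7
```

It made contact with the fence, with force rising to 20 N. Now I move round to the plinth's right-hand side.

Emit:
jog_arm --pt "-0.3 0 0 0" --pt "-0.7 0 0 0" --pt "0 0 -0.5 0" --pt "0 0 -1 0" --pt "0 0 -1 0" --pt "0 0 -1 0" --pt "0.875 1 0 0" --pt "0.875 1 0 0" --pt "0.875 1 0 0" --pt "0.875 1 0 0" --grip 40

```text
time_s: 15.5
tcp_pos: [0.6167, 0.0199, 0.2665]
ee_rot: [[0.999, 0.041, 0.004], [0.041, -0.999, 0.0], [0.004, -0.0, -1.0]]
wrist_force: [0.3, -0.3, 0.3]
gripper_width: 0.46
gripper_force: 0.0
```

Emit:
jog_arm --pt "0 0.3 0 0" --pt "0 0 0 1" --pt "0 0 0 1" --pt "0 0 0 1" --pt "0 0 0 1" --pt "0 0 0 1" --pt "0 0 0 1" --pt "0 0 0 1" --pt "0 0 0 1" --pt "0 0 0 1"

```text
time_s: 16.5
tcp_pos: [0.6154, 0.0149, 0.2659]
ee_rot: [[0.776, -0.631, 0.002], [-0.631, -0.776, 0.0], [0.002, -0.002, -1.0]]
wrist_force: [0.3, -0.3, -0.1]
gripper_width: 0.458
gripper_force: 0.0
```

Emit:
jog_arm --pt "0 0 0 1" --pt "0 0 0 1" --pt "0 0 0 1" --pt "0 0 0 1" --pt "0 0 0 1" --pt "0 0 0 1" --pt "0 0 0 1" --pt "0 0 0 1" --pt "0 0 0 1" --pt "0 0 0 1"

```text
time_s: 17.5
tcp_pos: [0.6155, 0.0149, 0.2659]
ee_rot: [[0.088, -0.996, 0.002], [-0.996, -0.088, 0.0], [-0.0, -0.002, -1.0]]
wrist_force: [0.3, -1.2, 0.7]
gripper_width: 0.458
gripper_force: 0.0
```

```bash
python3 -c "
from h import *
st([.612,.014,.195],-87.65)
cv2.imwrite('pics/o3.png',ortho('top',eyes.capture('top'),.046,.45,.73,-.16,.24,1900))"
```

```text
t 17.5 p [0.6155 0.0149 0.2659] yaw -84.94 F [ 0.3 -1.2  0.7] w 0.45775452825872653 j [ 16.  28. -11.   0. -50. -11.]
units xyz [0.03 0.18 3.54]
turn units 0.5907937549335412
```

View pics/o3.png

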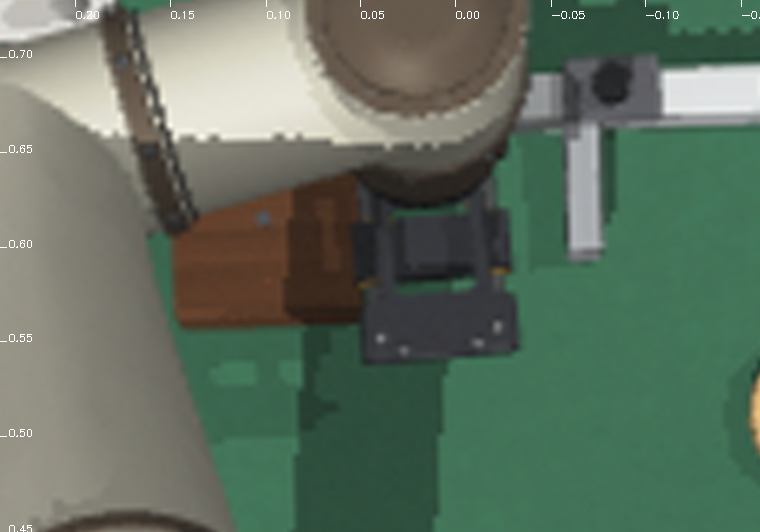

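The plinth's hole is at (265,218), i.e. centre (0.615, 0.1005). The gripper is above the gap between it and the jaw. I'll descend and push toward +y.

Emit:
jog_arm --pt "0 0 0 0.6" --pt "0 0.1 0 0" --pt "0 0 1 0" --pt "0 0 1 0" --pt "0 0 1 0" --pt "0 0 0.5 0" --pt "-0.4 0 0 0" --pt "-0.4 0 0 0" --pt "-0.3 0 0 0" --pt "-0.2 0 0 0"

```text
time_s: 18.55
tcp_pos: [0.6124, 0.0414, 0.196]
ee_rot: [[0.044, -0.999, 0.002], [-0.999, -0.044, 0.0], [0.0, -0.002, -1.0]]
wrist_force: [0.8, -3.6, 2.1]
gripper_width: 0.46
gripper_force: 1.7
```

Emit:
jog_arm --pt "-0.2 0 0 0" --pt "-0.2 0 0 0" --pt "-0.15 0 0 0" --pt "-0.1 0 0 0" --pt "-0.1 0 0 0"

```text
time_s: 19.05
tcp_pos: [0.6117, 0.0549, 0.196]
ee_rot: [[0.043, -0.999, 0.001], [-0.999, -0.043, -0.001], [0.001, -0.001, -1.0]]
wrist_force: [-0.7, -6.1, 5.2]
gripper_width: 0.46
gripper_force: 2.8
```

Emit:
jog_arm --pt "-0.1 0 0 0" --pt "-0.1 0 0 0" --pt "-0.08 0 0 0"

```text
time_s: 19.35
tcp_pos: [0.6115, 0.0605, 0.196]
ee_rot: [[0.043, -0.999, 0.001], [-0.999, -0.043, -0.001], [0.001, -0.001, -1.0]]
wrist_force: [-0.5, -4.6, 4.5]
gripper_width: 0.459
gripper_force: 2.8
```

Emit:
jog_arm --pt "-0.08 0 0 0" --pt "-0.08 0 0 0"

```text
time_s: 19.55
tcp_pos: [0.6114, 0.0618, 0.196]
ee_rot: [[0.043, -0.999, -0.0], [-0.999, -0.043, -0.004], [0.004, 0.0, -1.0]]
wrist_force: [3.2, -18.4, 4.0]
gripper_width: 0.462
gripper_force: 9.5
```

Emit:
jog_arm --pt "-0.08 0 0 0" --pt "-0.08 0 0 0"

```text
time_s: 19.75
tcp_pos: [0.6115, 0.0626, 0.196]
ee_rot: [[0.042, -0.999, -0.002], [-0.999, -0.042, -0.007], [0.007, 0.002, -1.0]]
wrist_force: [5.1, -29.3, 4.6]
gripper_width: 0.457
gripper_force: 14.8
```

Emit:
jog_arm --pt "-0.08 0 0 0"

```text
time_s: 19.85
tcp_pos: [0.6115, 0.063, 0.196]
ee_rot: [[0.042, -0.999, -0.002], [-0.999, -0.042, -0.009], [0.009, 0.003, -1.0]]
wrist_force: [6.5, -34.3, 3.1]
gripper_width: 0.46
gripper_force: 17.4
```

The plinth is seated against the end stop. I'll press it against the fence once more before closing the jaw.

Emit:
jog_arm --pt "0.3 0 0 0" --pt "0.7 0 0 0" --pt "0 0 -0.5 0" --pt "0 0 -1 0" --pt "0 0 -1 0" --pt "0 0 -1 0" --pt "0 0 0 -1" --pt "0 0 0 -1" --pt "0 0 0 -1" --pt "0 0 0 -1"

```text
time_s: 20.85
tcp_pos: [0.6116, 0.0502, 0.2656]
ee_rot: [[0.359, -0.933, 0.001], [-0.933, -0.359, 0.001], [-0.0, -0.001, -1.0]]
wrist_force: [0.4, 0.0, -0.6]
gripper_width: 0.459
gripper_force: 0.0
```

Emit:
jog_arm --pt "0 0 0 -1" --pt "0 0 0 -1" --pt "0 0 0 -1" --pt "0 0 0 -1" --pt "0 0 0 -1" --pt "0 0 0 -1" --pt "0 0 0 -1" --pt "0 0 0 -1" --pt "0 0 0 -1" --pt "0 0 0 -1"

```text
time_s: 21.85
tcp_pos: [0.6116, 0.0502, 0.2655]
ee_rot: [[0.92, -0.392, 0.001], [-0.392, -0.92, 0.001], [0.001, -0.001, -1.0]]
wrist_force: [0.1, -0.2, -0.5]
gripper_width: 0.457
gripper_force: 0.0
```

Emit:
jog_arm --pt "0 0 0 -1" --pt "0 0 0 -1" --pt "0 0 0 -1" --pt "0 0 0 -1" --pt "0 0 0 -1" --pt "0 0 0 -0.65" --pt "-1 -1 0 0" --pt "-1 -1 0 0" --pt "-1 -1 0 0" --pt "-0.9 -0.9 0 0"

```text
time_s: 22.85
tcp_pos: [0.5292, 0.1252, 0.2655]
ee_rot: [[0.999, 0.045, 0.001], [0.045, -0.999, 0.001], [0.001, -0.001, -1.0]]
wrist_force: [-0.5, 0.1, 0.8]
gripper_width: 0.459
gripper_force: 0.0
```

```bash
python3 -c "
from h import *
st([.53,.1175,.195],2.35)
cv2.imwrite('pics/o4.png',ortho('top',eyes.capture('top'),.046,.45,.73,-.16,.24,1900))"
```

```text
t 22.85 p [0.5292 0.1252 0.2655] yaw 2.59 F [-0.5  0.1  0.8] w 0.4589515951703826 j [ 30.  22. -21.  -0. -46.  62.]
units xyz [0.02 0.39 3.52]
turn units 0.05287027153963054
```

View pics/o4.png

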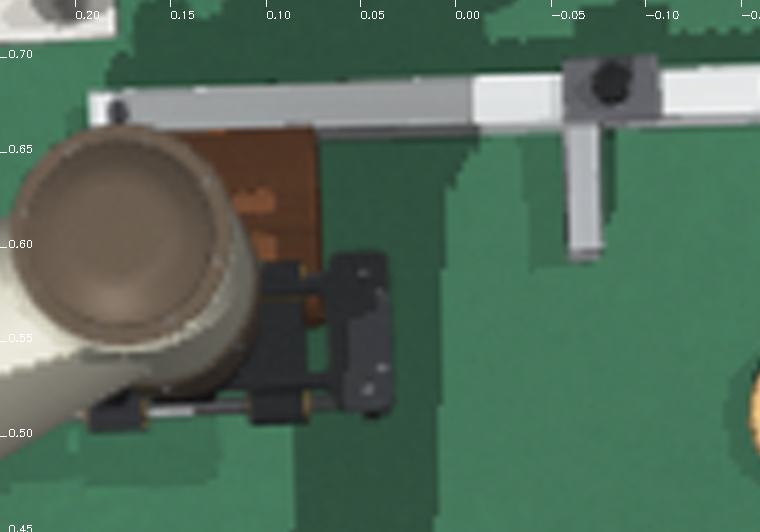

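The plinth is in the corner against the fence; its right edge is at column 315. I'll re-press it.

Emit:
jog_arm --pt "0 0.4 0 0.05" --pt "0 0 1 0" --pt "0 0 1 0" --pt "0 0 1 0" --pt "0 0 0.5 0" --pt "0.3 0 0 0" --pt "0.3 0 0 0" --pt "0.2 0 0 0" --pt "0.15 0 0 0" --pt "0.1 0 0 0"

```text
time_s: 23.9
tcp_pos: [0.5521, 0.1165, 0.1954]
ee_rot: [[0.999, 0.04, 0.001], [0.04, -0.999, 0.001], [0.001, -0.001, -1.0]]
wrist_force: [-0.6, 0.3, 0.2]
gripper_width: 0.455
gripper_force: 0.0
```

Emit:
jog_arm --pt "0.1 0 0 0" --pt "0.1 0 0 0" --pt "0.08 0 0 0"

```text
time_s: 24.2
tcp_pos: [0.5556, 0.1164, 0.1945]
ee_rot: [[0.999, 0.04, -0.006], [0.04, -0.999, -0.002], [-0.006, 0.002, -1.0]]
wrist_force: [-9.7, 2.4, 5.8]
gripper_width: 0.458
gripper_force: 4.7
```

Emit:
jog_arm --pt "0.08 0 0 0" --pt "0.08 0 0 0"

```text
time_s: 24.4
tcp_pos: [0.5568, 0.1163, 0.1941]
ee_rot: [[0.999, 0.039, -0.012], [0.039, -0.999, -0.003], [-0.012, 0.003, -1.0]]
wrist_force: [-17.0, 5.9, 13.0]
gripper_width: 0.46
gripper_force: 8.6
```

It is flush against the fence. Next I go behind the jaw.

Emit:
jog_arm --pt "-0.3 0 0 0" --pt "-0.7 0 0 0" --pt "0 0 -0.5 0" --pt "0 0 -1 0" --pt "0 0 -1 0" --pt "0 0 -1 0" --pt "0.38 1 0 0" --pt "0.38 1 0 0" --pt "0.38 1 0 0" --pt "0.38 1 0 0" --grip 10

```text
time_s: 25.4
tcp_pos: [0.5752, 0.0366, 0.266]
ee_rot: [[0.999, 0.041, 0.003], [0.041, -0.999, 0.0], [0.003, -0.0, -1.0]]
wrist_force: [-0.1, -0.7, -0.1]
gripper_width: 0.117
gripper_force: 0.0
```

Emit:
jog_arm --pt "0.38 1 0 0" --pt "0.38 1 0 0" --pt "0.38 1 0 0" --pt "0.38 1 0 0" --pt "0.38 1 0 0" --pt "0.38 1 0 0" --pt "0.38 1 0 0" --pt "0.38 1 0 0" --pt "0 0 0 1" --pt "0 0 0 1"

```text
time_s: 26.4
tcp_pos: [0.642, -0.1214, 0.2656]
ee_rot: [[0.992, -0.124, 0.002], [-0.124, -0.992, -0.0], [0.002, 0.0, -1.0]]
wrist_force: [-0.5, 0.0, -0.9]
gripper_width: 0.118
gripper_force: 0.0
```

Emit:
jog_arm --pt "0 0 0 1" --pt "0 0 0 1" --pt "0 0 0 1" --pt "0 0 0 1" --pt "0 0 0 1" --pt "0 0 0 1" --pt "0 0 0 1" --pt "0 0 0 1" --pt "0 0 0 1" --pt "0 0 0 1"

```text
time_s: 27.4
tcp_pos: [0.6419, -0.1204, 0.2658]
ee_rot: [[0.603, -0.797, 0.003], [-0.797, -0.603, -0.0], [0.002, -0.002, -1.0]]
wrist_force: [0.2, 0.2, 0.4]
gripper_width: 0.112
gripper_force: 0.0
```

Emit:
jog_arm --pt "0 0 0 1" --pt "0 0 0 1" --pt "0 0 0 1" --pt "0 0 0 1" --pt "0 0 0 1" --pt "0 0 0 1" --pt "0 0 0 1" --pt "0 0 0 0.65" --pt "0 0 0 0"

```text
time_s: 28.3
tcp_pos: [0.6418, -0.1204, 0.2657]
ee_rot: [[0.039, -0.999, 0.002], [-0.999, -0.039, -0.0], [0.0, -0.002, -1.0]]
wrist_force: [0.0, 0.4, -0.2]
gripper_width: 0.116
gripper_force: 0.0
```

```bash
python3 -c "
from h import *
st([.637,-.118,.196],-87.65)
cv2.imwrite('pics/o5.png',ortho('top',eyes.capture('top'),.037,.53,.73,-.16,.24,1900))"
```

```text
t 28.3 p [ 0.6418 -0.1204  0.2657] yaw -87.75 F [ 0.   0.4 -0.2] w 0.11600117342606663 j [  4.  31.  -5.   0. -53.  -1.]
units xyz [-0.13  0.24  3.48]
turn units -0.022428375705346726
```

View pics/o5.png

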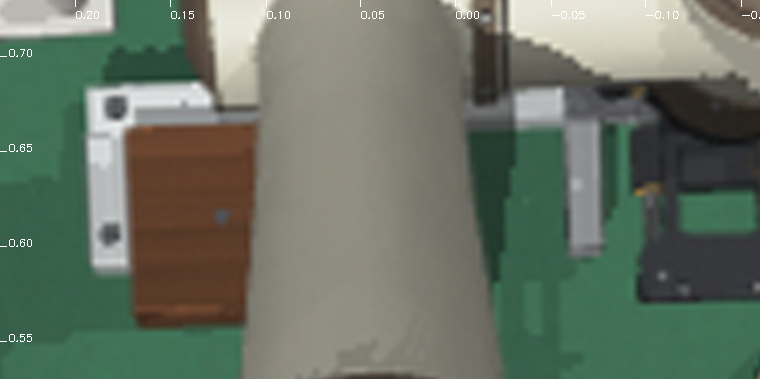

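The plinth sits flush in the corner and the gripper is behind the jaw, whose back edge is at column 602. I'll descend and push the jaw.

Emit:
jog_arm --pt "0 0.2 0 -0.02" --pt "0 0 1 0" --pt "0 0 1 0" --pt "0 0 1 0" --pt "0 0 0.5 0" --pt "-0.6 0 0 0" --pt "-0.4 0 0 0" --pt "-0.3 0 0 0" --pt "-0.3 0 0 0" --pt "-0.3 0 0 0"

```text
time_s: 29.35
tcp_pos: [0.6361, -0.0819, 0.196]
ee_rot: [[0.041, -0.999, 0.002], [-0.999, -0.041, -0.001], [0.001, -0.002, -1.0]]
wrist_force: [-0.4, -3.3, 1.2]
gripper_width: 0.115
gripper_force: 1.3
```

Emit:
jog_arm --pt "-0.3 0 0 0" --pt "-0.3 0 0 0" --pt "-0.3 0 0 0" --pt "-0.3 0 0 0" --pt "-0.3 0 0 0" --pt "-0.3 0 0 0" --pt "-0.3 0 0 0" --pt "-0.3 0 0 0" --pt "-0.3 0 0 0" --pt "-0.3 0 0 0"

```text
time_s: 30.35
tcp_pos: [0.6333, -0.0218, 0.1947]
ee_rot: [[0.041, -0.999, 0.0], [-0.999, -0.041, 0.0], [-0.0, -0.0, -1.0]]
wrist_force: [2.4, -3.3, 0.9]
gripper_width: 0.116
gripper_force: 1.3
```

Emit:
jog_arm --pt "-0.3 0 0 0" --pt "-0.3 0 0 0" --pt "-0.3 0 0 0" --pt "-0.3 0 0 0" --pt "-0.3 0 0 0" --pt "-0.3 0 0 0" --pt "-0.3 0 0 0" --pt "-0.2 0 0 0"

```text
time_s: 31.15
tcp_pos: [0.6313, 0.0242, 0.1947]
ee_rot: [[0.041, -0.999, -0.0], [-0.999, -0.041, 0.0], [-0.0, 0.0, -1.0]]
wrist_force: [2.2, -2.4, 0.5]
gripper_width: 0.117
gripper_force: 1.3
```

```bash
python3 -c "
from h import *
st([.630,.043,.196],-87.65)"
```

```text
t 31.15 p [0.6313 0.0242 0.1947] yaw -87.66 F [ 2.2 -2.4  0.5] w 0.11679455826040033 j [ 17.  35. -12.  -0. -43. -15.]
units xyz [-0.94  0.02 -0.07]
turn units -0.0017814714035058188
```

Emit:
jog_arm --pt "-0.2 0 0 0" --pt "-0.2 0 0 0" --pt "-0.15 0 0 0" --pt "-0.1 0 0 0" --pt "-0.1 0 0 0" --pt "-0.1 0 0 0"

```text
time_s: 31.75
tcp_pos: [0.6306, 0.0407, 0.1947]
ee_rot: [[0.04, -0.999, -0.0], [-0.999, -0.04, -0.0], [0.0, 0.0, -1.0]]
wrist_force: [1.7, -3.0, -0.4]
gripper_width: 0.118
gripper_force: 1.3
```

Emit:
jog_arm --pt "-0.08 0 0 0" --pt "-0.08 0 0 0"

```text
time_s: 31.95
tcp_pos: [0.6305, 0.0437, 0.1947]
ee_rot: [[0.041, -0.999, -0.0], [-0.999, -0.041, -0.0], [0.0, 0.0, -1.0]]
wrist_force: [3.2, -9.0, -1.3]
gripper_width: 0.116
gripper_force: 4.7
```

Emit:
jog_arm --pt "-0.08 0 0 0" --pt "-0.08 0 0 0"

```text
time_s: 32.15
tcp_pos: [0.6306, 0.0446, 0.1947]
ee_rot: [[0.041, -0.999, -0.001], [-0.999, -0.041, -0.004], [0.004, 0.002, -1.0]]
wrist_force: [6.7, -18.3, -1.9]
gripper_width: 0.115
gripper_force: 9.4
```

The jaw bears on the plinth at 18 N. I'll retreat and check.

Emit:
jog_arm --pt "0.1 0 0 0" --pt "0.4 0 0 0" --pt "0.7 0 0 0" --pt "0.6 0 0 0" --pt "0 0 -1 0" --pt "0 0 -1 0" --pt "0 0 -1 0" --pt "0 0 -1 0" --pt "0.8 0.8 -1 0" --pt "0.8 0.8 -1 0"

```text
time_s: 33.15
tcp_pos: [0.6006, -0.0229, 0.3152]
ee_rot: [[0.041, -0.999, -0.001], [-0.999, -0.041, 0.0], [-0.0, 0.001, -1.0]]
wrist_force: [-0.2, -0.0, -0.4]
gripper_width: 0.115
gripper_force: 0.0
```

Emit:
jog_arm --pt "1 0.9 0 0" --pt "1 0.9 0 0" --pt "1 0.9 0 0" --pt "1 0.9 0 0" --pt "1 0.9 0 0" --pt "1 0.9 0 0" --pt "1 0.9 0 0" --pt "1 0.9 0 0" --pt "1 0 0 0" --pt "1 0 0 0"

```text
time_s: 34.15
tcp_pos: [0.4643, -0.2292, 0.315]
ee_rot: [[0.04, -0.999, 0.0], [-0.999, -0.04, 0.0], [-0.0, -0.0, -1.0]]
wrist_force: [0.0, 0.9, -0.3]
gripper_width: 0.114
gripper_force: 0.0
```

```bash
python3 -c "
from h import *
st()
cv2.imwrite('pics/o6.png',ortho('top',eyes.capture('top'),.037,.40,.78,-.16,.38,1480))"
```

```text
t 34.15 p [ 0.4643 -0.2292  0.315 ] yaw -87.72 F [ 0.   0.9 -0.3] w 0.11419523464130106 j [ -8.  17. -22.  -0. -52.  11.]
```

View pics/o6.png

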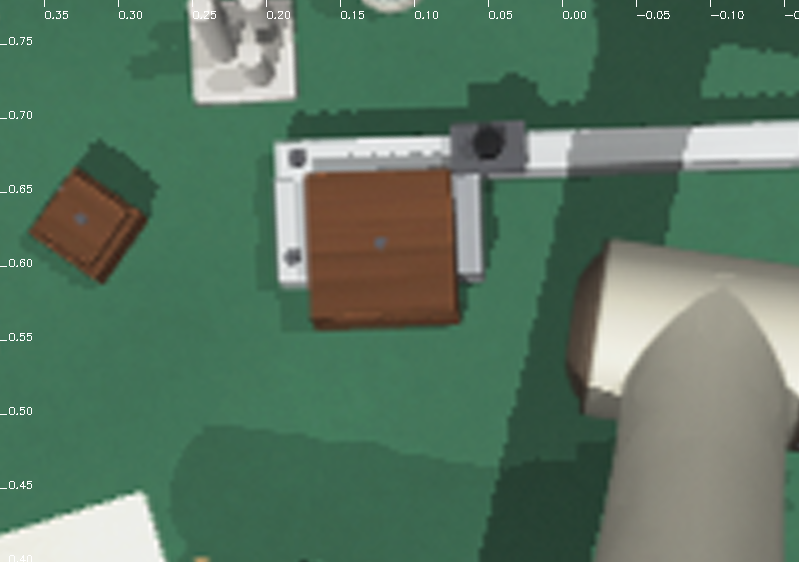

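The plinth (hole at 380,242) sits flush against the fence and end stop, and the jaw (about 468,225) bears on its right side. The bystanders in view haven't moved and the arm is clear.

```bash
python3 -c "
from station import r
print(r.finish_job())"
```

```text
the job is handed in; nothing more can be done
None
```

The plinth sits flush in the jig corner against the fence and end stop, the jaw was then pushed up until it bears on it, and the job was handed in at about 34 s with the arm clear and nothing else touched.

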